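# Lock in the three splash-capped push-lock switches

## Robot

A 7-joint arm with a two-finger parallel gripper is mounted at the origin on the work surface. World frame = base frame: x ahead of the robot, y to its left, z up, the work surface at z = 0. Lengths are in m, angles in rad, forces in N, time in s.
With the tool pointing down it reaches from about 0.35 to 0.9 m from the base axis. Payload 8.1 kg.
Tool frame: the origin (TCP) lies midway between the tips of the shut fingers; the grasp point (between the pads) lies 19 mm behind it; z points along the fingers, y is the line along which they close (so a half turn about z gives the same grasp; the last joint's range is limited). The gripper opens to 85 mm and grips with 20 to 120 N. Pads are 22 mm wide; open, the fingers measure 114 mm over their backs; the gripper's body (76 mm by 85 mm) begins 54 mm behind the grasp point. The pads swing forward as they close: fully open they stand 13 mm farther back than shut.
Start: joints at [1.011, 0.434, 0.025, 1.573, -0.012, 1.134, -0.075], TCP at [0.276, -0.561, 0.231] pointing down, gripper open.
Joint ranges: [-2.62, 2.62], [-0.44, 2.09], [-1.27, 1.32], [0.08, 2.57], [-1.32, 4.46], [0.12, 2], [-2.74, 2.74]. Speed limits (rad/s): [2.22, 2.22, 3.01, 3.01, 3.14, 3.14, 3.14].

## Interface

Orientations are given as a unit quaternion [x, y, z, w].
In Python, from bench import r gives the robot as it stands.
- The arm moves only by the shell command python3 -m jog 'ROWS' [FORCE]. ROWS is JSON, a list of rows, each an object with "travel": the shift along the world's x, y, z in mm, a list of three; "turn": the turn about the world's z in rad; "fingers": the gripper's target within -1 to 1 (fully open at 1, half-way at 0, shut at -1). In form: [{"travel": [dx, dy, dz], "turn": turn, "fingers": fingers}, ...]. A call has 1 to 8 rows; each row shifts and turns the commanded pose from where the row before left it; what a row does not reach is not made up. A row lasts 1/8 s, in which the tool goes at most 62.5 mm and 10.7 degrees, less where a joint would pass 70% of its speed; a pose out of reach is approached as far as the arm can. A call with a gripper value outside its range is refused whole. The fingers move at their own pace and stop on an object; FORCE is the grip in N (left out, the last holds). Time passes only in rows, so rows that do not move let the fingers close. It gives the time, the measured TCP pose, the force, the opening and the grip force at its end, in the units of the state.
- r.state(): the state, without advancing time (a new reading comes with each control period).
- r.camera(name): name is "side" or "top"; returns the picture (384x512x3 uint8, red, green, blue); there is no depth.
- r.calibration(name): a dict with "fov_y" (degrees; the focal length in pixels is half the picture's height over the tangent of half this angle, whatever the lens; pixels are square), "cx", "cy" (the principal point, pixels), "R" (3x3) and "t" (3): a world point X has camera coordinates R X + t. Camera axes: x right, y down, z forward; pixel columns grow to the right and rows downward; lengths in m; the calibration is good to about 2 mm. A picture is of the moment at which its call begins. calibration takes no time and is no camera call.
- r.hand_in(): hands the job in; it is judged then, once.
The state is a dict: "clock": time; "joints": joint angles; "joint_velocities": joint speeds; "joint_efforts": joint torques, N m; "tool_pos": TCP position; "tool_rot": TCP orientation; "force": force on the tool from outside, world axes, zero at the start; "ft_torque": the same for the moment, N m; "opening": finger opening in m; "grip_force": force on a finger pad.
Only numpy, scipy, OpenCV 4.12 (cv2) and the standard library are available. Lean on these libraries where they do the work, as an engineer would, in place of code of your own. Each camera call takes 0.05 s, during which the arm holds its last target. There are 200 camera calls.

## Task

All three push-lock switches on the counter's power strip must be left locked in (on). Some are already in and some are out, and the springy splash caps hide which: feel gently under each cap, click as needed so that every switch ends locked in, and press no harder than 25 N. Leave the modules released and do not disturb the things standing around.

Things in the scene. Friction and masses are not known exactly. Their poses are not given: they have to be found in the camera images.
- plinth: White base board of the power strip, fixed to the counter, 160 x 345 x 12 mm; origin at the centre of its underside, z up, long side along its y. The three modules stand on it in a row along y, 112 mm apart, in any order; it cannot move.
- module_a: White switch module fixed on the plinth, one of three alike, 140 (x) x 100 (y) x 45 mm high; origin at the centre of its underside (12 mm above the counter), z up. On top: a round grey splash cap near its -x end, a flat white double socket outlet (scenery) near its +x end. Under each cap, out of sight, is a push-push plunger; its start state, out or locked in, is drawn and told nowhere.
- module_b: As module_a. FEEL: a cap sinks under only 1 to 2 N until it meets the plunger: after about 3 mm if the switch is OUT (off), after about 10.7 mm if it is LOCKED IN (on). From there it is stiffer: about 6 N in all to move an out plunger, 8 N a locked-in one, 10 to 12 N near the bottom, about 20 if pressed at 60 mm/s or faster. So a press of 3 to 5 N tells the state without changing it.
- module_c: As module_a. CLICK: driving a cap 17.5 to 20 mm below its rest height and letting it rise again changes the state: out becomes locked in, locked in becomes out. Stopping short of about 13 mm changes nothing; 21 mm is a hard stop. The click itself can hardly be felt in the force. The damped plunger needs 1 s without touch to settle after a click; feel it again then to be sure.
- cap_a (a point): Centre of the flat top of the splash cap of module_a at rest: 86 mm above the counter, 26 mm towards the module's -x from its centre. The point is fixed in the module and does not follow the cap. The cap, a plain grey disc 44 mm wide, stands 29 mm above the module's top, moves straight down and always springs back to rest height whatever the switch's state.
- cap_b (a point): Centre of the flat top of the splash cap of module_b at rest: 86 mm above the counter, 26 mm towards the module's -x from its centre. The point is fixed in the module and does not follow the cap. The cap, a plain grey disc 44 mm wide, stands 29 mm above the module's top, moves straight down and always springs back to rest height whatever the switch's state.
- cap_c (a point): Centre of the flat top of the splash cap of module_c at rest: 86 mm above the counter, 26 mm towards the module's -x from its centre. The point is fixed in the module and does not follow the cap. The cap, a plain grey disc 44 mm wide, stands 29 mm above the module's top, moves straight down and always springs back to rest height whatever the switch's state.
- detergent: Blue detergent bottle, 80 mm wide, 210 mm high, standing; origin at the centre of its underside. To be left alone.
- jar: Glass jar with a steel lid, 72 mm wide, 110 mm high, standing; origin at the centre of its underside. To be left alone.
- brush: Flat brush with a wooden handle lying on the counter, handle towards its -x; origin under its middle. To be left alone.

How it is judged:
At the end, for the whole second after the job is handed in: The hidden plunger of every one of the three switches rests in its locked-in position, 6.5 to 9.2 mm (nominally 7.7 mm) below where it stands when out. (Four mechanisms exist; the idle one, which is under no cap, does not count.) ((z of ptop_1 in the frame of plinth between 0.0483 and 0.051 m or x of ptop_1 in the frame of plinth above 0 m) and (z of ptop_2 in the frame of plinth between 0.0483 and 0.051 m or x of ptop_2 in the frame of plinth above 0 m) and (z of ptop_3 in the frame of plinth between 0.0483 and 0.051 m or x of ptop_3 in the frame of plinth above 0 m) and (z of ptop_4 in the frame of plinth between 0.0483 and 0.051 m or x of ptop_4 in the frame of plinth above 0 m)); the robot touches nothing.
It fails at once if a switch module or its cap is pressed with more than 25 N (contact force between any of module_a, module_b, module_c and the arm above 25 N or contact force between any of module_a, module_b, module_c and the fingers above 25 N).
It fails at once if the detergent is shifted more than 30 mm or tipped (distance of detergent from where it was at the start of the episode above 0.03 m or angle between detergent's own z axis and vertical above 0.4 rad).
It fails at once if the jar is shifted more than 30 mm or tipped (distance of jar from where it was at the start of the episode above 0.03 m or angle between jar's own z axis and vertical above 0.4 rad).
It fails at once if the brush is shifted more than 30 mm (distance of brush from where it was at the start of the episode above 0.03 m).
It also fails if it takes over 54 s, if anything falls off the work surface, if the arm or the gripper's body presses on something with over 40 N, if the wrist force passes 120 N, or if a joint passes its speed limit or range.

## Working session

There is one attempt and no reset: what is moved stays moved. The work goes in short steps, Python scripts to look and compute and a shell command to move; the robot and the scene stay as the last step left them, time stands still between calls to the robot, and variables do not carry over. Pictures are saved under pics/ and viewed, at most 10 in all, crops included, and the job is handed in when it is done.

```bash
mkdir -p pics
python3 - <<'E'
from bench import r
import cv2,numpy as np
for n in("top","side"):
    cv2.imwrite(f"pics/{n}0.png",r.camera(n)[:,:,::-1]); c=r.calibration(n); print(n,c)
s=r.state();print(s["clock"],s["tool_pos"],s["tool_rot"],s["force"],s["opening"])
E
```

```text
top {'fov_y': 55.153609938169225, 'cx': 258.55331725861777, 'cy': 191.60051735596107, 'R': array([[ 9.96693300e-03, -9.99948908e-01,  1.68599571e-03],
       [-9.94581467e-01, -1.00878914e-02, -1.03469512e-01],
       [ 1.03481234e-01, -6.45586394e-04, -9.94631197e-01]]), 't': array([-0.00277397,  0.48181397,  1.17561931])}
side {'fov_y': 56.21849755145431, 'cx': 252.90410762765333, 'cy': 191.01632815603577, 'R': array([[-0.72952894, -0.68390398,  0.00792965],
       [-0.4376079 ,  0.45782891, -0.77388114],
       [ 0.52562996, -0.56803876, -0.63328122]]), 't': array([0.35715415, 0.27637151, 0.90197862])}
0.1 [ 0.27542603 -0.56053035  0.23063722] [ 9.74037719e-01  2.26384712e-01 -2.33391913e-04 -6.54927969e-04] [-0.10061501  0.06041188 -0.08756292] 0.08515524518868471
```

View pics/top0.png

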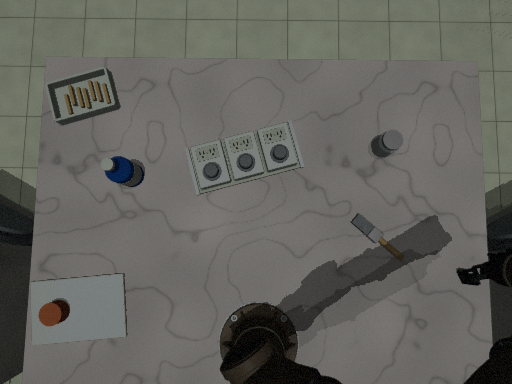

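View pics/side0.png

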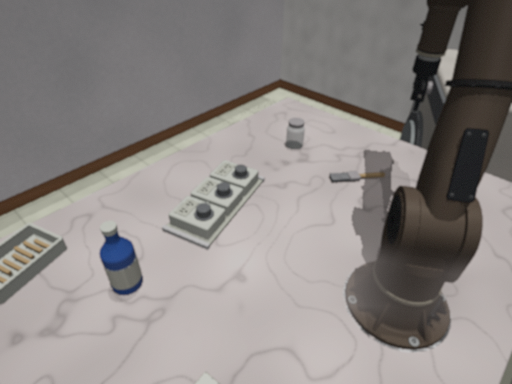

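Top view: the caps are near (212,171), (246,162) and (280,153). Side view: the same caps are near (204,211), (224,190) and (241,172). The jar, bottle and brush are all well clear of the strip.

Run:
```python
from bench import r
import cv2,numpy as np
P={"top":[(212,171),(246,162),(280,153)],"side":[(204,211),(224,190),(241,172)]}
for n in P:
    im=cv2.imread(f"pics/{n}0.png");g=cv2.cvtColor(im,cv2.COLOR_BGR2GRAY)
    c=r.calibration(n);f=192/np.tan(np.radians(c["fov_y"]/2));R=c["R"];t=c["t"];C=-R.T@t
    out=[]
    for p in P[n]:
        x0,y0=p[0]-13,p[1]-13
        d=R.T@np.array([(p[0]-c["cx"])/f,(p[1]-c["cy"])/f,1]);X=C+d*(0.086-C[2])/d[2];print(n,p,X.round(4));out.append(X)
    print([np.linalg.norm(out[i+1]-out[i]).round(4) for i in(0,1)],np.degrees(np.arctan2(*(out[2]-out[0])[1::-1])))
    x0,y0,x1,y1=(180,115,310,200) if n=="top" else (155,150,275,250)
    cv2.imwrite(f"pics/{n}_c.png",cv2.resize(im[y0:y1,x0:x1],None,fx=6,fy=6,interpolation=cv2.INTER_CUBIC)[:600,:800])
```

```text
top (212, 171) [0.5385 0.1478 0.086 ]
top (246, 162) [0.5681 0.0423 0.086 ]
top (280, 153) [ 0.5978 -0.0639  0.086 ]
[np.float64(0.1096), np.float64(0.1102)] -74.37457622797342
side (204, 211) [0.5247 0.168  0.086 ]
side (224, 190) [0.5527 0.0632 0.086 ]
side (241, 172) [ 0.5805 -0.0392  0.086 ]
[np.float64(0.1085), np.float64(0.1061)] -74.90826581727586
```

View pics/top_c.png

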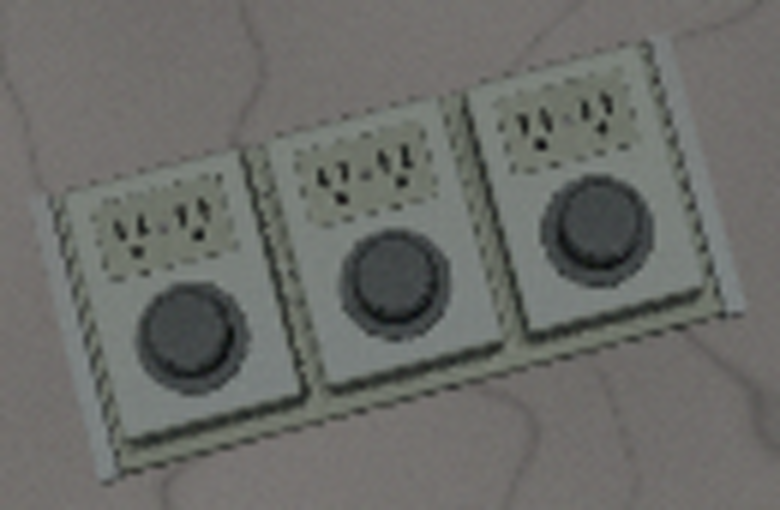

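View pics/side_c.png

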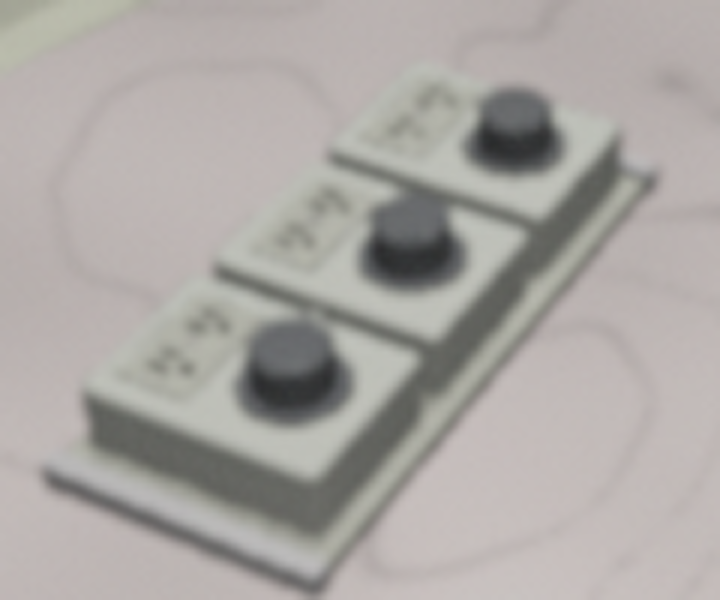

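The crops show three cap tops. In the top view they are at (211.1,170.8), (245.5,161.2) and (280,152). In the side view they are at (203.7,207.8), (223.6,186.2) and (240.8,168).

Run:
```python
from bench import r
import numpy as np
from scipy.spatial.transform import Rotation as Ro
P={"top":[(211.1,170.8),(245.4,161.2),(279.9,151.9)],"side":[(203.7,207.8),(223.6,186.2),(240.8,168)]}
A=[]
for n in P:
    c=r.calibration(n);f=192/np.tan(np.radians(c["fov_y"]/2));R=c["R"];t=c["t"];C=-R.T@t
    out=[]
    for p in P[n]:
        d=R.T@np.array([(p[0]-c["cx"])/f,(p[1]-c["cy"])/f,1]);out.append(C+d*(0.086-C[2])/d[2])
    out=np.array(out);print(n,out.round(4),np.linalg.norm(np.diff(out,axis=0),axis=1))
s=r.state();print(Ro.from_quat(s["tool_rot"]).as_matrix().round(3))
```

```text
top [[ 0.5391  0.1507  0.086 ]
 [ 0.5706  0.0442  0.086 ]
 [ 0.6013 -0.0636  0.086 ]] [0.11102066 0.11200762]
side [[ 0.5357  0.1596  0.086 ]
 [ 0.5673  0.0512  0.086 ]
 [ 0.5968 -0.0546  0.086 ]] [0.11291514 0.10990356]
[[ 0.897  0.441 -0.001]
 [ 0.441 -0.897  0.001]
 [-0.    -0.001 -1.   ]]
```

```bash
python3 -m jog '[{"travel":[27,42,0],"turn":0,"fingers":-1},{"travel":[27,42,0],"turn":0,"fingers":-1},{"travel":[27,42,0],"turn":0,"fingers":-1},{"travel":[27,42,0],"turn":0,"fingers":-1},{"travel":[27,42,0],"turn":0,"fingers":-1},{"travel":[27,42,0],"turn":0,"fingers":-1},{"travel":[27,42,0],"turn":0,"fingers":-1},{"travel":[27,42,0],"turn":0,"fingers":-1}]' 20; python3 -m jog '[{"travel":[27,42,-10],"turn":0,"fingers":-1},{"travel":[27,42,-20],"turn":0,"fingers":-1},{"travel":[27,42,-30],"turn":0,"fingers":-1},{"travel":[27,38,-30],"turn":0,"fingers":-1},{"travel":[0,0,-20],"turn":0,"fingers":-1},{"travel":[0,0,-20],"turn":0,"fingers":-1},{"travel":[0,0,0],"turn":0,"fingers":-1}]'
python3 - <<'E'
from bench import r
import cv2
a=r.camera("top")[100:210,180:320,::-1];b=r.camera("side")[110:230,160:300,::-1]
k=lambda i:cv2.resize(i,None,fx=2.7,fy=2.7,interpolation=cv2.INTER_CUBIC)
b=k(b);a=k(a);h=min(a.shape[0],b.shape[0])
import numpy as np
cv2.imwrite("pics/n1.png",np.hstack([a[:h],b[:h]]))
E
```

```text
clock: 1.1
tool_pos: [0.4921, -0.2235, 0.2311]
tool_rot: [0.974, 0.226, -0.0, -0.0]
force: [-0.1, 0.3, -0.2]
opening: -0.0001
grip_force: 0.0
clock: 1.98
tool_pos: [0.5982, -0.0609, 0.0995]
tool_rot: [0.974, 0.226, -0.002, -0.0]
force: [1.0, 0.4, 0.1]
opening: -0.0002
grip_force: 0.0
```

View pics/n1.png

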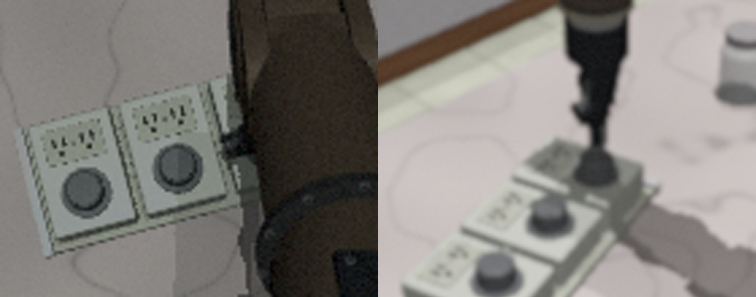

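The side view shows the fingertip at (597,145), directly above the far cap. The next step is to feel 7.5 mm down, well short of the 13 mm that could change the state.

```bash
python3 -m jog '[{"travel":[2,0,-6],"turn":0,"fingers":-1},{"travel":[0,0,-4],"turn":0,"fingers":-1},{"travel":[0,0,0],"turn":0,"fingers":-1},{"travel":[0,0,0],"turn":0,"fingers":-1}]'; for i in 1 2 3 4; do python3 -m jog '[{"travel":[0,0,-3],"turn":0,"fingers":-1},{"travel":[0,0,0],"turn":0,"fingers":-1},{"travel":[0,0,0],"turn":0,"fingers":-1}]' | grep -E "pos|^force"; done
```

```text
clock: 2.58
tool_pos: [0.6017, -0.061, 0.0915]
tool_rot: [0.974, 0.226, 0.0, 0.0]
force: [0.5, 0.6, -0.9]
opening: 0.0003
grip_force: 0.0
tool_pos: [0.6017, -0.061, 0.0883]
force: [0.6, 0.1, 0.3]
tool_pos: [0.6017, -0.061, 0.0854]
force: [-0.1, -0.6, 1.9]
tool_pos: [0.6016, -0.0609, 0.0823]
force: [-0.2, 0.9, 1.3]
tool_pos: [0.6016, -0.0609, 0.0793]
force: [-1.1, -0.3, -0.2]
```

```bash
for i in 1 2; do python3 -m jog '[{"travel":[0,0,-1.5],"turn":0,"fingers":-1},{"travel":[0,0,0],"turn":0,"fingers":-1},{"travel":[0,0,0],"turn":0,"fingers":-1}]' | grep -E "pos|^force"; done;  for i in 1 2; do python3 -m jog '[{"travel":[0,0,-1],"turn":0,"fingers":-1},{"travel":[0,0,0],"turn":0,"fingers":-1},{"travel":[0,0,0],"turn":0,"fingers":-1}]' | grep -E "pos|^force"; done
```

```text
tool_pos: [0.6016, -0.0609, 0.0778]
force: [0.1, -0.5, 1.4]
tool_pos: [0.6017, -0.0609, 0.0767]
force: [-2.0, 0.1, 6.0]
tool_pos: [0.6017, -0.0609, 0.076]
force: [-2.5, 0.8, 7.5]
tool_pos: [0.6017, -0.061, 0.075]
force: [-3.1, 0.1, 9.5]
```

Cap C went soft until about 10 mm and then stiffened, so that switch is locked in. Next is the middle cap.

```bash
python3 -m jog '[{"travel":[0,0,10],"turn":0,"fingers":-1},{"travel":[0,0,25],"turn":0,"fingers":-1},{"travel":[-16,54,0],"turn":0,"fingers":-1},{"travel":[-16,54,0],"turn":0,"fingers":-1},{"travel":[0,0,-10],"turn":0,"fingers":-1},{"travel":[0,0,-10],"turn":0,"fingers":-1},{"travel":[0,0,0],"turn":0,"fingers":-1},{"travel":[0,0,0],"turn":0,"fingers":-1}]';for i in 1 2 3 ; do python3 -m jog '[{"travel":[0,0,-1.5],"turn":0,"fingers":-1},{"travel":[0,0,-1],"turn":0,"fingers":-1},{"travel":[0,0,0],"turn":0,"fingers":-1},{"travel":[0,0,0],"turn":0,"fingers":-1}]' | grep -E "pos|^force"; done
```

```text
clock: 6.58
tool_pos: [0.5699, 0.0458, 0.0893]
tool_rot: [0.974, 0.225, -0.0, 0.0]
force: [-0.9, -0.1, -0.3]
opening: 0.0003
grip_force: 0.0
tool_pos: [0.5697, 0.0469, 0.0869]
force: [0.1, -0.6, 1.1]
tool_pos: [0.5697, 0.0471, 0.0843]
force: [-0.1, -0.3, 1.3]
tool_pos: [0.5697, 0.0471, 0.0818]
force: [0.6, -0.2, 1.1]
```

```bash
for i in 1 2 3 4; do python3 -m jog '[{"travel":[0,0,-1.5],"turn":0,"fingers":-1},{"travel":[0,0,0],"turn":0,"fingers":-1},{"travel":[0,0,0],"turn":0,"fingers":-1}]' | grep -E "pos|^force"; done
```

```text
tool_pos: [0.5696, 0.0471, 0.0803]
force: [0.8, -1.0, 1.3]
tool_pos: [0.5696, 0.0471, 0.0788]
force: [0.6, 0.0, 1.0]
tool_pos: [0.5696, 0.0471, 0.0773]
force: [0.5, -0.1, 1.3]
tool_pos: [0.5697, 0.0471, 0.0764]
force: [-3.3, -1.2, 8.5]
```

The middle switch is locked in too. Now the left cap.

```bash
python3 -m jog '[{"travel":[0,0,10],"turn":0,"fingers":-1},{"travel":[0,0,23],"turn":0,"fingers":-1},{"travel":[-16,54,0],"turn":0,"fingers":-1},{"travel":[-16,53,0],"turn":0,"fingers":-1},{"travel":[0,0,-10],"turn":0,"fingers":-1},{"travel":[0,0,-10],"turn":0,"fingers":-1},{"travel":[0,0,0],"turn":0,"fingers":-1},{"travel":[0,0,0],"turn":0,"fingers":-1}]';for i in 1 2 3 4 5 ; do python3 -m jog '[{"travel":[0,0,-1.5],"turn":0,"fingers":-1},{"travel":[0,0,0],"turn":0,"fingers":-1},{"travel":[0,0,0],"turn":0,"fingers":-1}]' | grep -E "pos|^force"; done
```

```text
clock: 10.58
tool_pos: [0.5383, 0.1529, 0.0889]
tool_rot: [0.974, 0.225, 0.0, 0.0]
force: [1.9, 1.0, -0.7]
opening: 0.0001
grip_force: 0.9
tool_pos: [0.538, 0.154, 0.0875]
force: [2.3, -0.6, 0.3]
tool_pos: [0.5379, 0.1541, 0.0859]
force: [3.3, 0.5, 0.8]
tool_pos: [0.5378, 0.1542, 0.0845]
force: [2.7, 0.7, 2.7]
tool_pos: [0.5378, 0.1541, 0.0832]
force: [1.3, 0.9, 6.2]
tool_pos: [0.5378, 0.1541, 0.0817]
force: [2.3, 0.7, 7.6]
```

The left switch is out: it went stiff at z≈0.0844, which puts the rest contact at z≈0.0873. I'll click it to about 18.7 mm deep.

```bash
python3 -m jog '[{"travel":[0,0,-2.5],"turn":0,"fingers":-1},{"travel":[0,0,-2.5],"turn":0,"fingers":-1},{"travel":[0,0,-2.5],"turn":0,"fingers":-1},{"travel":[0,0,-2.5],"turn":0,"fingers":-1},{"travel":[0,0,-2],"turn":0,"fingers":-1},{"travel":[0,0,0],"turn":0,"fingers":-1},{"travel":[0,0,0],"turn":0,"fingers":-1}]'
```

```text
clock: 13.32
tool_pos: [0.5378, 0.1542, 0.0699]
tool_rot: [0.974, 0.226, 0.0, 0.0]
force: [1.7, -0.0, 10.8]
opening: -0.0
grip_force: 4.9
```

```bash
python3 -m jog '[{"travel":[0,0,-1.3],"turn":0,"fingers":-1},{"travel":[0,0,0],"turn":0,"fingers":-1},{"travel":[0,0,0],"turn":0,"fingers":-1}]'; python3 -m jog '[{"travel":[0,0,3],"turn":0,"fingers":-1},{"travel":[0,0,5],"turn":0,"fingers":-1},{"travel":[0,0,6],"turn":0,"fingers":-1},{"travel":[0,0,12],"turn":0,"fingers":-1},{"travel":[0,0,0],"turn":0,"fingers":-1},{"travel":[0,0,0],"turn":0,"fingers":-1},{"travel":[0,0,0],"turn":0,"fingers":-1},{"travel":[0,0,0],"turn":0,"fingers":-1}]';python3 -m jog '[{"travel":[0,0,0],"turn":0,"fingers":-1},{"travel":[0,0,0],"turn":0,"fingers":-1},{"travel":[0,0,0],"turn":0,"fingers":-1},{"travel":[0,0,0],"turn":0,"fingers":-1},{"travel":[0,0,0],"turn":0,"fingers":-1},{"travel":[0,0,-5],"turn":0,"fingers":-1},{"travel":[0,0,-5],"turn":0,"fingers":-1},{"travel":[0,0,0],"turn":0,"fingers":-1}]'; for i in 1 2 3 4 ; do python3 -m jog '[{"travel":[0,0,-1],"turn":0,"fingers":-1},{"travel":[0,0,0],"turn":0,"fingers":-1},{"travel":[0,0,0],"turn":0,"fingers":-1}]' | grep -E "pos|^force"; done
```

```text
clock: 13.7
tool_pos: [0.5378, 0.1542, 0.0687]
tool_rot: [0.974, 0.226, 0.0, 0.0]
force: [0.7, 0.5, 10.0]
opening: -0.0001
grip_force: 5.1
clock: 14.7
tool_pos: [0.5375, 0.154, 0.0937]
tool_rot: [0.974, 0.226, -0.0, 0.0]
force: [0.0, 0.0, 0.3]
opening: 0.0
grip_force: 0.0
clock: 15.7
tool_pos: [0.5375, 0.154, 0.0835]
tool_rot: [0.974, 0.226, -0.0, 0.0]
force: [-0.6, -0.6, 1.4]
opening: -0.0001
grip_force: 0.5
tool_pos: [0.5375, 0.154, 0.083]
force: [-0.7, 0.2, 0.3]
tool_pos: [0.5376, 0.1541, 0.082]
force: [-0.7, -0.5, 1.4]
tool_pos: [0.5377, 0.1541, 0.081]
force: [-1.2, -1.3, 1.7]
tool_pos: [0.5377, 0.1541, 0.08]
force: [-0.5, -0.0, 1.5]
```

```bash
for i in 1 2 3 4 ; do python3 -m jog '[{"travel":[0,0,-0.9],"turn":0,"fingers":-1},{"travel":[0,0,0],"turn":0,"fingers":-1},{"travel":[0,0,0],"turn":0,"fingers":-1}]' | grep -E "pos|^force"; done
```

```text
tool_pos: [0.5377, 0.1541, 0.0791]
force: [-0.8, -0.6, 1.4]
tool_pos: [0.5377, 0.1541, 0.0782]
force: [-0.6, 0.8, 1.7]
tool_pos: [0.5377, 0.1541, 0.0773]
force: [0.6, -0.4, 0.4]
tool_pos: [0.5377, 0.1541, 0.0767]
force: [-1.4, -0.8, 6.6]
```

The left switch is now locked in. I pressed cap C down to about 12.3 mm earlier, so I'll recheck it lightly.

```bash
python3 -m jog '[{"travel":[0,0,10],"turn":0,"fingers":-1},{"travel":[0,0,23],"turn":0,"fingers":-1},{"travel":[16,-54,0],"turn":0,"fingers":-1},{"travel":[16,-54,0],"turn":0,"fingers":-1},{"travel":[16,-54,0],"turn":0,"fingers":-1},{"travel":[16,-53,0],"turn":0,"fingers":-1},{"travel":[0,0,-10],"turn":0,"fingers":-1},{"travel":[0,0,-10],"turn":0,"fingers":-1}]' | grep -E "pos|^force"; for i in 1 2 3; do python3 -m jog '[{"travel":[0,0,-1.5],"turn":0,"fingers":-1},{"travel":[0,0,-1.8],"turn":0,"fingers":-1},{"travel":[0,0,0],"turn":0,"fingers":-1},{"travel":[0,0,0],"turn":0,"fingers":-1}]' | grep -E "pos|^force"; done
```

```text
tool_pos: [0.6014, -0.0606, 0.0892]
force: [-0.4, 0.2, 0.6]
tool_pos: [0.6019, -0.0604, 0.0865]
force: [-0.4, 1.4, 0.8]
tool_pos: [0.6017, -0.061, 0.0828]
force: [-0.1, -0.1, 1.2]
tool_pos: [0.6016, -0.061, 0.0795]
force: [0.8, 0.7, 1.7]
```

Cap C is still soft at z=0.0795, so it is still locked in. I'll lift clear, let it settle and hand in.

```bash
python3 -m jog '[{"travel":[0,0,10],"turn":0,"fingers":-1},{"travel":[0,0,30],"turn":0,"fingers":-1},{"travel":[0,0,50],"turn":0,"fingers":-1},{"travel":[0,0,0],"turn":0,"fingers":-1},{"travel":[0,0,0],"turn":0,"fingers":-1},{"travel":[0,0,0],"turn":0,"fingers":-1},{"travel":[0,0,0],"turn":0,"fingers":-1},{"travel":[0,0,0],"turn":0,"fingers":-1}]'; python3 -c "
from bench import r
print(r.hand_in())"
```

```text
clock: 22.2
tool_pos: [0.6014, -0.0609, 0.1689]
tool_rot: [0.974, 0.226, -0.001, -0.0]
force: [-0.2, 0.5, -0.3]
opening: -0.0001
grip_force: 0.0
the job is handed in; nothing more can be done
None
```

Handed in at 22.2 s with all three switches locked in by feel (only the left one was out and needed a click), the highest force I read about 11 N, the surrounding objects never approached, and no verdict returned at hand-in.

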